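# Unload the drilling jig

## Robot

A 6-joint arm with a two-finger parallel gripper is mounted at the origin on the work surface; the furniture and walls round the work are solid. World frame = base frame: x ahead of the robot, y to its left, z up, the work surface at z = 0. Lengths are in mm, angles in rad, forces in N, time in s.
With the tool pointing down it reaches from about 350 to 775 mm from the base axis. Payload 7.3 kg.
Tool frame: the origin (TCP) lies midway between the tips of the shut fingers; the grasp point (between the pads) lies 19 mm behind it; z points along the fingers, y is the line along which they close (so a half turn about z gives the same grasp; the last joint's range is limited). The gripper opens to 92 mm and grips with 3 to 60 N. Pads are 19 mm wide; open, the fingers measure 130 mm over their backs; the gripper's body (75 mm by 190 mm) begins 47 mm behind the grasp point.
Start: joints at [1.099, 0.342, 1.524, -0, 1.275, -0.146], TCP at [168.021, 497.407, 226.741] pointing down, gripper open.
Joint ranges: [-2.53, 2.53], [-0.77, 2.02], [0.04, 2.7], [-1, 4.14], [0.28, 2.66], [-3.11, 3.11]. Speed limits (rad/s): [2.57, 2.57, 3.14, 3.14, 3.14, 3.14].

## Interface

Orientations are given as [roll, pitch, yaw] about the fixed x, y, z axes, in that order (R = Rz(yaw) Ry(pitch) Rx(roll)).
In Python, from plant import get_obs, capture, camera_model, close_job, search_frame, regions_of, pinpoint gives the robot as it stands. The module is installed in compiled form; this text tells all that it offers.
- The arm moves only by the shell command python3 -m pendant 'ROWS'. ROWS is JSON, one flat list of numbers, 7 for each row, row after row: the shift along the tool's x, y, z in units of 30 mm (1.0 is 30 mm), then the turn, a rotation vector about the tool's x, y, z in units of 4 degrees (1.0 is 4 degrees), then the closure, from -1 (fully open) to 1 (shut), so that 0 is half open. In form: [dx, dy, dz, wx, wy, wz, gripper, dx, dy, dz, wx, wy, wz, gripper, ...]. A call has 1 to 12 rows; each row shifts and turns the commanded pose from where the row before left it, along the tool's axes as they then stand; what a row does not reach is not made up. A row lasts 1/10 s, in which the tool goes at most 50 mm and 8.59 degrees, less where a joint would pass 70% of its speed; a pose out of reach is approached as far as the arm can. A call with a number of a shift or a turn outside -1 to 1 is refused whole. A call with a gripper value outside its range is refused whole. The fingers move at their own pace and stop on an object; the grip force is fixed at half the most. Time passes only in rows, so rows that do not move let the fingers close. It gives the time, the measured TCP pose, the force, the opening and the grip force at its end, in the units of the state.
- get_obs(): the state, without advancing time (a new reading comes with each control period).
- capture(name): name is "scene" or "top" or "wrist"; returns the picture (480x640x3 uint8, red, green, blue); there is no depth.
- camera_model(name): a dict with "fov_y" (degrees; the focal length in pixels is half the picture's height over the tangent of half this angle, whatever the lens; pixels are square), "cx", "cy" (the principal point, pixels), "pose" (4x4, takes a point from camera to world coordinates). Camera axes: x right, y up, looking along -z (the intrinsics and any distortion apply to the point x, -y, -z); pixel columns grow to the right and rows downward; lengths in mm; the calibration is good to about 2 mm. A picture is of the moment at which its call begins: read the wrist's pose just before it. camera_model takes no time and is no camera call; for the wrist camera it gives the pose at the moment of the call.
- close_job(): hands the job in; it is judged then, once.
Trained networks look in the newest picture that a camera, given by its name, has taken for a name from the list of things; names that differ only in an ending like _2 or _b are one class to them, and where a whole thing is asked for, a point or a joint stands for the part that bears it (a point fixed in the world has none). Each returns a list of dicts, best first, with "score" (0 to 1); they miss things now and then, are a little off and sometimes report something else, mostly with a low value. They report only what shows in the picture. A call takes as long as a camera call.
- search_frame(camera, thing): "location" ([column, row] in pixels, amid what is visible of it).
- regions_of(camera, thing): "pixels" (480x640 bool, what is visible of it) and "location" ([column, row] in pixels, amid what is visible of it).
- pinpoint(camera, thing): "location" ([column, row] in pixels: a listed point, or the origin of a listed thing).
The state is a dict: "time": time; "joint_positions": joint angles; "dq": joint speeds; "tau": joint torques, N m; "tool_pos": TCP position; "tcp_rot": TCP orientation; "contact_force": force on the tool from outside, world axes, zero at the start; "moment": the same for the moment, N m; "grip_width": finger opening in mm; "finger_force": force on a finger pad.
Only numpy, scipy, OpenCV 4.12 (cv2) and the standard library are available. Lean on these libraries where they do the work, as an engineer would, in place of code of your own. Each camera call takes 0.05 s, during which the arm holds its last target. There are 200 camera calls.

## Task

Unload the drilling jig: press its latch so that the lid springs fully open, then, pressing with a moderate, steady touch on the face of the drilled panel, slide it out of its nest and along the out-feed shelf until its leading edge sits flat and square against the end stop. Leave the lid open, never lift the panel off the jig or press it hard, and do not disturb the things lying round the jig.

Things in the scene. Friction and masses are not known exactly. Their poses are not given: they have to be found in the camera images.
- jig: Shop-made plywood drilling jig, fixed to the bench, 350 mm long (its y) by 158 mm deep (its x). Origin under the base's middle; x from the latch side to the hinge side, y along the out-feed. The nest under the lid is centred at y = -92 mm, with walls 41 mm high on the latch, hinge and -y sides, open to +y. The hinge-side wall runs on as a fence (face at x = +51 mm).
- sill (a point): Middle of the square edge, 32 mm above the bench, where the out-feed shelf begins at the nest's open side; axes along the jig's. The shelf runs from here to +y, level, rigid, waxed, open on the latch side; its middle line is in line with the nest's.
- platen (a joint): Height of the waxed, sprung plate under the panel in the nest, m. 0: lid shut, panel's underside 3.5 mm below the sill. 0.0055: lid open, underside 2 mm above the sill. Pressed from above it holds up to 9 N, then sinks 1 mm per 1.5 N: over about 12 N the panel's leading edge drops below the sill and catches on it. Under about 6 N the fingers slip; 9 N slides it well.
- panel: Drilled plywood panel, 100 mm (its x) by 130 mm (its y), 5 mm thick, about 90 g, an 8 mm hole near each corner. Origin at the centre of its underside, axes along the jig's. In the nest a leaf spring on the latch side holds it against the fence; no edge to grip or push. It slides out towards jig +y and, when half over the sill, drops 2 mm on to the shelf: follow it down.
- lid (a joint): Opening of the plywood lid (128 x 134 mm, steel drill bushings), rad: 0 shut and latched, 1.9 fully open, leaning back past upright. Hinged along the nest's far wall (jig x = +74 mm, z = 48 mm, axis along y); springs open by itself in about 1.5 s once unlatched. Shut, its top is 52 mm above the bench and its free edge at jig x = -66 mm.
- latch (a joint): Angle of the steel rocker latch on the jig's front, rad: 0 at rest, its nose over the lid's strike plate; it lets the lid go at about 0.12 and stops at 0.32. Pushing the thumb pad down turns it; it springs back.
- latch_pad (a point): Middle of the top of the latch's ribbed thumb pad (steel, 30 mm wide along jig y, free for about 30 mm along jig x, 28 mm above the bench). Press it straight down: it releases after 3 to 4 mm at 6 to 12 N and bottoms at 8 mm. The latch's upright, 60 mm high, stands 21 mm behind this point towards jig +x.
- lead_edge (a point): Middle of the panel's leading edge, on its underside: 65 mm from the panel's origin along its +y.
- stop_face (a point): Middle of the foot of the end stop's face, on the shelf; axes along the jig's. The stop is a wooden bar 104 mm long, 12 mm high, across the shelf, its face square to jig y and looking to -y, with a knurled screw at its latch-side end reaching 25 mm above the shelf. It is clamped fast, at jig y = 120 to 156 mm.
- pencil: Red carpenter's pencil, 166 mm long, 7 mm thick, lying on the pile of blanks. Leave alone. Origin under its middle.
- sanding_block: Cork-faced wooden sanding block, 67 x 112 x 28 mm, on the bench in front of the jig. Leave alone. Origin under its middle.
- tape_measure: Yellow tape measure standing on edge, 35 x 77 x 69 mm high, on the bench in front of the jig. Leave alone. Origin under its middle.
- blanks: Pile of three undrilled plywood blanks, 100 x 130 mm, 15 mm high in all, on the bench at the jig's -y end. Leave alone. Origin under its middle.

How it is judged:
By the outcome, as a careful person would: the job done as asked, in the order asked, and still so for the second after the job is handed in, with the robot touching nothing.
It also fails if it takes over 54 s, if anything falls off the work surface, if the arm or the gripper's body presses on something with over 40 N, if the wrist force passes 120 N, or if a joint passes its speed limit or range.

## Working session

There is one attempt and no reset: what is moved stays moved. The work goes in short steps, Python scripts to look and compute and a shell command to move; the robot and the scene stay as the last step left them, time stands still between calls to the robot, and variables do not carry over. Pictures are saved under pics/ and viewed, at most 10 in all, crops included, and the job is handed in when it is done.

```bash
mkdir -p pics; cat > h.py <<'E'
import numpy as np, cv2
from plant import *
from scipy.spatial.transform import Rotation as R
def ray(cam,px,M=None):
    m=M or camera_model(cam); f=240/np.tan(np.radians(m["fov_y"])/2)
    d=np.array([(px[0]-m["cx"])/f,-(px[1]-m["cy"])/f,-1]); P=np.array(m["pose"])
    return P[:3,3],P[:3,:3]@d
def at(cam,px,z,M=None):
    o,d=ray(cam,px,M); return o+d*(z-o[2])/d[2]
def save(cam,n): 
    im=capture(cam); cv2.imwrite(f"pics/{n}.png",im[:,:,::-1]); return im
E
python3 - <<'E'
from h import *
print({k:v for k,v in camera_model("top").items()}); print({k:v for k,v in camera_model("scene").items()})
a=save("top","a");b=save("scene","b")
cv2.imwrite("pics/ab.png",cv2.resize(np.hstack([a,b])[:,:,::-1],(800,300)))
Z=dict(latch_pad=28,sill=32,stop_face=32,lead_edge=28.5,panel=28.5,jig=0,sanding_block=0,tape_measure=0,blanks=0,pencil=15)
for c in("top","scene"):
  for t,z in Z.items():
    for r in pinpoint(c,t)[:2]: print(c,t,round(r["score"],2),np.round(r["location"],1),np.round(at(c,r["location"],z)[:2],1))
o=get_obs();print(o["time"],o["tool_pos"],o["tcp_rot"],o["contact_force"])
E
```

```text
{'fov_y': 45.041632501666236, 'cx': 318.13282063715457, 'cy': 233.2026626710235, 'pose': array([[-8.62437821e-03,  9.87165247e-01, -1.59469104e-01,
         3.36275395e+02],
       [-9.99951028e-01, -9.28801873e-03, -3.41667085e-03,
        -2.91475221e+01],
       [-4.85397075e-03,  1.59431828e-01,  9.87197007e-01,
         1.28485800e+03],
       [ 0.00000000e+00,  0.00000000e+00,  0.00000000e+00,
         1.00000000e+00]])}
{'fov_y': 56.52399577535834, 'cx': 315.3192889907895, 'cy': 238.65931217883087, 'pose': array([[ 5.74432669e-01,  4.67312265e-01, -6.72046394e-01,
        -1.20050536e+02],
       [-8.18167563e-01,  3.02635963e-01, -4.88889877e-01,
        -4.98133876e+02],
       [-2.50788282e-02,  8.30680878e-01,  5.56183721e-01,
         5.94605919e+02],
       [ 0.00000000e+00,  0.00000000e+00,  0.00000000e+00,
         1.00000000e+00]])}
top latch_pad 0.67 [313.6 268.6] [461.3 -14.3]
top sill 0.78 [289.7 214.8] [580.3  37.5]
top stop_face 0.67 [227.1 204. ] [606. 176.]
top lead_edge 0.3 [291.5 215.7] [579.   33.7]
top jig 0.68 [283.4 217.5] [580.5  53.5]
top sanding_block 0.83 [460.3 306.8] [ 376.8 -336.1]
top tape_measure 0.89 [212.1 312.9] [368.3 210.3]
top blanks 0.81 [394.9 253.2] [ 496.9 -195.9]
top pencil 0.63 [403.3 252.2] [ 497.1 -212.5]
scene latch_pad 0.89 [288.1 267.2] [446.  -13.9]
scene sill 0.79 [309.3 232. ] [574.9  24.1]
scene stop_face 0.7 [269.6 205.8] [619.8 181.5]
scene jig 0.91 [298.7 235.4] [588.1  66.6]
scene sanding_block 0.9 [418.7 369.3] [ 373.6 -342.4]
scene tape_measure 0.58 [289.2 262.6] [488.6  18.3]
scene tape_measure 0.56 [184.  262.8] [358.5 216.1]
scene blanks 0.76 [377.6 297.5] [ 493.6 -200.6]
scene pencil 0.66 [382.4 293.9] [ 492.6 -210.8]
1.1 [168.04376905 497.41026058 226.76024087] [3.14145665e+00 6.96437684e-05 2.81581756e+00] [ 0.53635111 -0.32416155  0.13614502]
```

View pics/a.png

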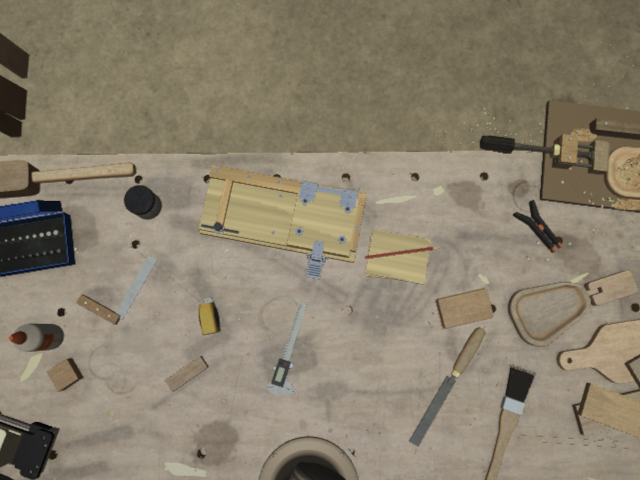

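View pics/b.png

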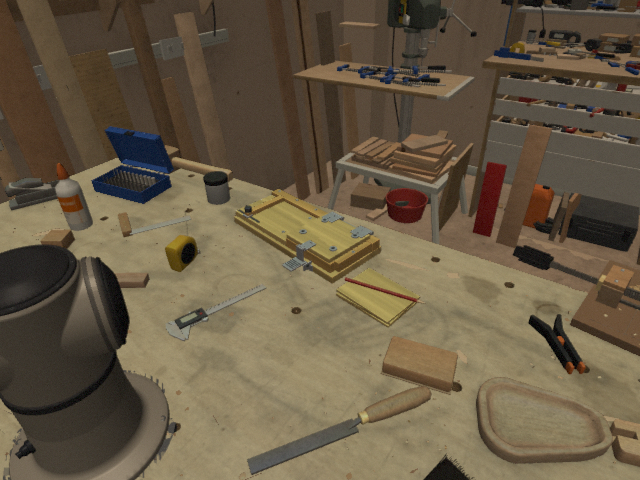

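The top view shows the jig around (285,215), turned about -10°, with its latch at (315,265). The blanks and pencil lie to the right at (400,255), the tape measure at (208,316) and the sanding block at (465,307). The lid is shut. I'll go above the jig for a closer look.

```bash
python3 -m pendant '[-1,-0.69,0,0,0,0,1,-1,-0.69,0,0,0,0,1,-1,-0.69,0,0,0,0,1,-1,-0.69,0,0,0,0,1,-1,-0.69,0,0,0,0,1,-1,-0.69,0,0,0,0,1,-1,-0.69,0,0,0,0,1,-1,-0.69,0,0,0,0,1,-1,-0.69,0,0,0,0,1]'; python3 -m pendant '[-1,-0.69,0,0,0,0,1,-1,-0.69,0,0,0,0,1,-1,-0.69,0,0,0,0,1,-1,-0.69,0,0,0,0,1,-1,-0.69,0,0,0,0,1,-1,-0.69,0,0,0,0,1,0,0,0,0,0,-1,1,0,0,0,0,0,-1,1,0,0,0,0,0,0,1]'
python3 - <<'E'
from h import *
o=get_obs();M=camera_model("wrist");save("wrist","w1");print(o["tool_pos"],o["tcp_rot"],o["contact_force"])
print(np.round(M["pose"],2),M["fov_y"])
Z=dict(latch_pad=28,sill=32,stop_face=32,jig=0)
for t,z in Z.items():
  for r in pinpoint("wrist",t)[:2]: print(t,round(r["score"],2),np.round(r["location"],1),np.round(at("wrist",r["location"],z,M)[:2],1))
E
```

```text
time: 2.0
tool_pos: [364.9, 233.2, 226.9]
tcp_rot: [3.141, 0.0, 2.816]
contact_force: [0.2, -0.4, -0.4]
grip_width: 24.4
finger_force: 0.0
time: 2.9
tool_pos: [495.1, 58.9, 226.6]
tcp_rot: [3.141, -0.0, 2.955]
contact_force: [0.2, -0.4, -0.8]
grip_width: 0.5
finger_force: 0.0
[495.07139363  58.85524269 226.61959404] [ 3.14149432e+00 -1.57357695e-04  2.95523494e+00] [ 0.24992583 -0.39225756 -0.76677209]
[[ 1.9000e-01 -9.4000e-01 -3.0000e-01  4.1403e+02]
 [ 9.8000e-01  1.8000e-01  6.0000e-02  7.4360e+01]
 [ 0.0000e+00 -3.0000e-01  9.5000e-01  3.8452e+02]
 [ 0.0000e+00  0.0000e+00  0.0000e+00  1.0000e+00]] 71.70949976439447
latch_pad 0.82 [250.2 197.9] [459.8 -12.5]
sill 0.98 [308.8 289. ] [575.4  28.9]
stop_face 0.89 [435.3 294.1] [609.3 173.1]
jig 0.87 [332.6 283.2] [587.8  55.9]
jig 0.21 [440.3  62.6] [363.5 209.1]
```

View pics/w1.png

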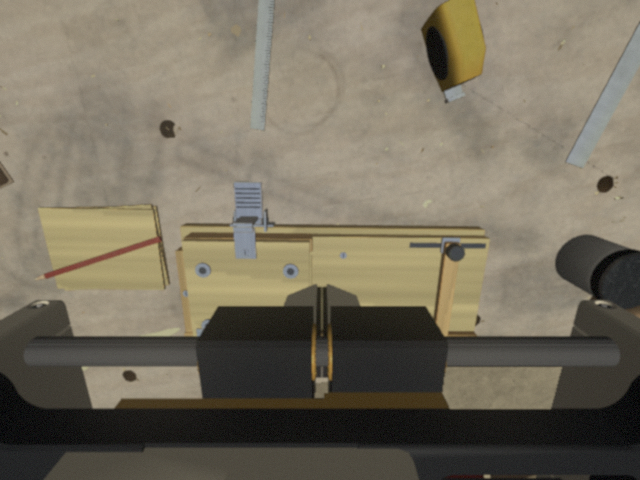

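The jig is nearly square to the image rows. The latch pad is at (248,197), the stop bar at (450,290) and the screw at (455,250). I'll refine the jig's yaw from its edges.

```bash
python3 - <<'E'
from h import *
M=camera_model("wrist");g=cv2.imread("pics/w1.png",0)
L=cv2.createLineSegmentDetector().detect(g)[0][:,0]
for l in L:
    x1,y1,x2,y2=l
    if np.hypot(x2-x1,y2-y1)>40 and 170<min(x1,x2) and max(x1,x2)<500 and 215<min(y1,y2) and max(y1,y2)<340 :
        a=at("wrist",l[:2],35,M);b=at("wrist",l[2:],35,M);d=(b-a)*np.sign((b-a)[1])
        print(np.round(l),np.round(a[:2]),np.round(b[:2]),"yaw",round(np.degrees(np.arctan2(-d[0],d[1])),2))
for t in("lid","latch","panel"):
  for r in regions_of("wrist",t)[:1]:
    ys,xs=np.nonzero(r["pixels"]);print(t,r["score"],xs.min(),xs.max(),ys.min(),ys.max())
E
```

```text
[331. 306. 424. 306.] [600.  51.] [621. 159.] yaw -10.85
[218. 306. 311. 306.] [575. -79.] [596.  28.] yaw -10.72
[433. 314. 440. 259.] [634. 168.] [566. 182.] yaw 78.83
[444. 256. 436. 321.] [562. 187.] [643. 171.] yaw 78.66
[256. 232. 486. 234.] [497. -14.] [546. 233.] yaw -11.26
[191. 232. 234. 232.] [483. -83.] [492. -37.] yaw -11.05
[411. 242. 457. 242.] [540. 151.] [548. 202.] yaw -9.8
[478. 229. 306. 227.] [538. 225.] [501.  41.] yaw -11.37
[234. 240. 181. 240.] [501. -39.] [490. -97.] yaw -10.83
[309. 241. 254. 241.] [517.  42.] [506. -18.] yaw -10.36
[277. 223. 477. 225.] [491.  11.] [534. 224.] yaw -11.37
[186. 222. 231. 222.] [472. -85.] [481. -38.] yaw -10.89
[232. 227. 181. 226.] [486. -38.] [475. -92.] yaw -11.27
[489. 238. 442. 237.] [551. 237.] [540. 186.] yaw -12.28
[439. 238. 313. 236.] [540. 183.] [513.  47.] yaw -11.35
lid 0.73 182 309 230 335
latch 0.93 233 268 181 232
panel 0.52 182 310 232 335
```

```bash
python3 -m pendant '[0.3,-0.86,0.6,0,0,0.15,1,0.3,-0.86,0.6,0,0,0,1,0.2,-0.86,0.8,0,0,0,1,0,0,1,0,0,0,1,0,0,1,0,0,0,1,0,0,1,0,0,0,1,0,0,0.7,0,0,0,1,0,0,0.3,0,0,0,1,0,0,0,0,0,0,1]'
python3 - <<'E'
from h import *
o=get_obs();M=camera_model("wrist");save("wrist","w2");print(o["tool_pos"],o["contact_force"])
for t,z in dict(latch_pad=28,stop_face=32,sill=32).items():
  for r in pinpoint("wrist",t)[:1]: print(t,round(r["score"],2),np.round(r["location"],1),np.round(at("wrist",r["location"],z,M)[:2],1))
E
```

```text
time: 4.2
tool_pos: [456.1, -12.0, 46.0]
tcp_rot: [3.142, -0.002, 2.945]
contact_force: [0.1, 0.5, 0.4]
grip_width: 0.4
finger_force: 0.0
[456.08208704 -11.99915901  45.99357498] [0.14247167 0.5136659  0.40637511]
latch_pad 0.82 [319.4 290.2] [457.4 -13.3]
```

View pics/w2.png

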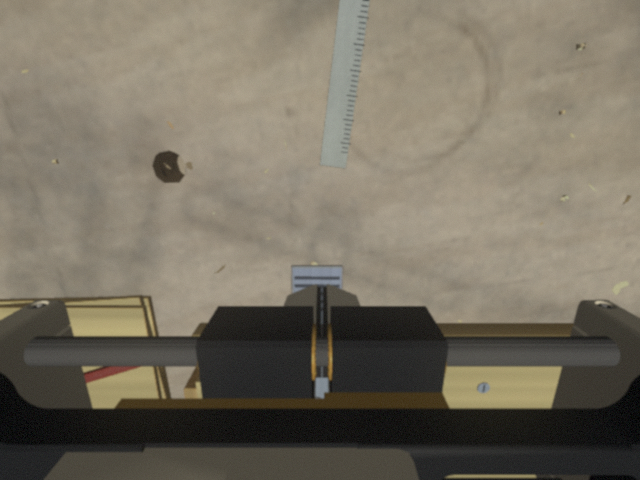

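The fingers are centred over the latch pad at (318,290). Pressing.

```bash
python3 -m pendant '[0,0,0.4,0,0,0,1,0,0,0.15,0,0,0,1,0,0,0.08,0,0,0,1,0,0,0.06,0,0,0,1]'; python3 -m pendant '[0,0,0.05,0,0,0,1,0,0,0.03,0,0,0,1,0,0,0,0,0,0,1]'
python3 - <<'E'
from h import *
im=save("scene","s1");cv2.imwrite("pics/s1c.png",cv2.resize(im[140:340,180:440,::-1],None,fx=2.5,fy=2.5))
E
```

```text
time: 4.8
tool_pos: [456.4, -12.1, 26.8]
tcp_rot: [3.142, -0.0, 2.945]
contact_force: [-4.0, 0.8, 11.4]
grip_width: 0.4
finger_force: 5.9
time: 5.1
tool_pos: [455.9, -12.0, 24.3]
tcp_rot: [3.142, -0.001, 2.945]
contact_force: [-4.4, 0.7, 8.1]
grip_width: 0.1
finger_force: 4.4
```

View pics/s1c.png

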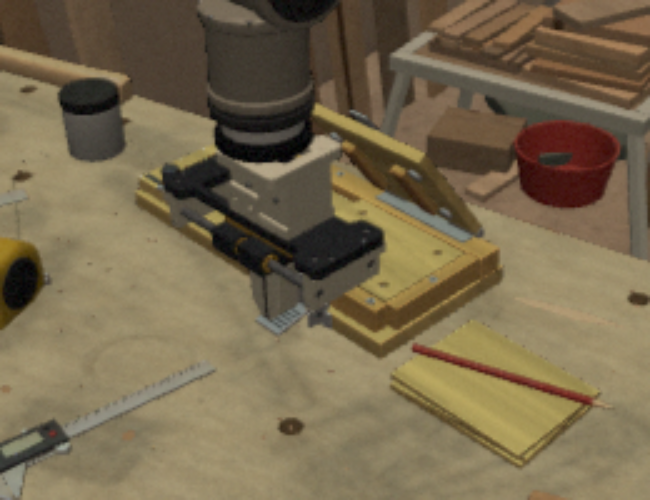

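The latch has released and the lid is swinging up past the gripper. I'll rise, then look down into the nest.

```bash
python3 -m pendant '[0,0,-0.3,0,0,0,1,0,0,-0.7,0,0,0,1,0,0,-1,0,0,0,1,0,0,-1,0,0,0,1,0,0,-1,0,0,0,1,0,0,-1,0,0,0,1,0,0,-1,0,0,0,1]';python3 -m pendant '[-0.6,0,0,0,0,0,1,-1,0,0,0,0,0,1,-1,0,0,0,0,0,1,-0.7,0,0,0,0,0,1,-0.3,0,0,0,0,0,1,0,0,0,0,0,0,1,0,0,0,0,0,0,1]'
python3 - <<'E'
from h import *
o=get_obs();M=camera_model("wrist");save("wrist","w3");print(o["tool_pos"],o["contact_force"])
for t,z in dict(latch_pad=28,stop_face=32,sill=32,panel=34,lead_edge=34).items():
  for r in pinpoint("wrist",t)[:1]: print(t,round(r["score"],2),np.round(r["location"],1),np.round(at("wrist",r["location"],z,M)[:2],1))
E
```

```text
time: 5.85
tool_pos: [456.5, -12.1, 205.8]
tcp_rot: [3.142, 0.001, 2.945]
contact_force: [0.8, 0.1, -0.9]
grip_width: 0.2
finger_force: 0.0
time: 6.55
tool_pos: [561.6, -33.0, 203.7]
tcp_rot: [3.141, -0.001, 2.945]
contact_force: [-0.6, 0.3, 0.6]
grip_width: 0.1
finger_force: 0.0
[561.56037228 -32.9902038  203.70101655] [-0.61438052  0.3447088   0.60225802]
latch_pad 0.57 [320.2 112. ] [457.3 -13.2]
stop_face 0.75 [529.9 225.4] [605.5 176. ]
sill 0.74 [386.1 223.2] [574.4  32. ]
panel 0.97 [317.9 229.3] [566.6 -37.5]
lead_edge 0.77 [382.8 229.5] [579.8  27.5]
```

View pics/w3.png

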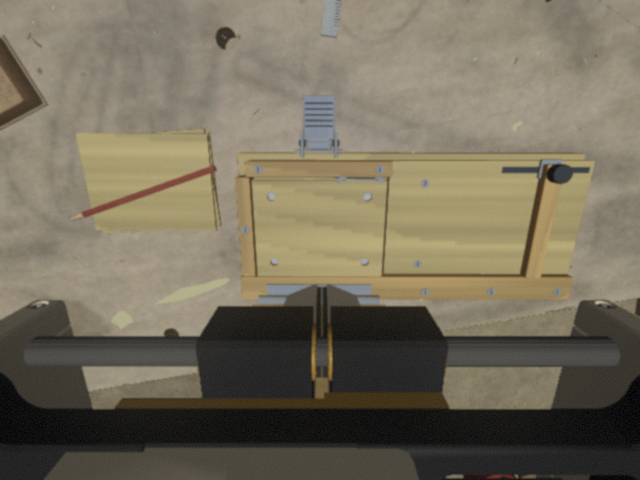

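The panel lies in the nest, corners about (252,178) to (385,276). The sill is at col 385 and the stop face at col ~530–545. Time to descend over the panel centre.

```bash
python3 -m pendant '[-0.19,-0.2,0.6,0,0,0,1,0,0,1,0,0,0,1,0,0,1,0,0,0,1,0,0,1,0,0,0,1,0,0,0.9,0,0,0,1,0,0,0.5,0,0,0,1,0,0,0.25,0,0,0,1,0,0,0,0,0,0,1]'
python3 - <<'E'
from h import *
im=save("scene","s2");cv2.imwrite("pics/s2c.png",cv2.resize(im[140:340,180:440,::-1],None,fx=2.5,fy=2.5))
E
```

```text
time: 7.65
tool_pos: [566.4, -40.1, 45.5]
tcp_rot: [3.141, -0.002, 2.945]
contact_force: [-0.5, 0.3, 0.7]
grip_width: 0.5
finger_force: 0.0
```

View pics/s2c.png

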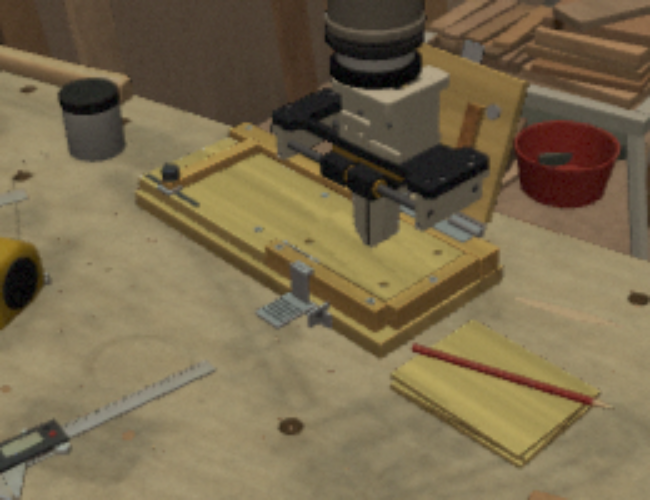

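The lid is fully open, leaning back at (470,130), and the fingers hover over the panel at (375,235). Next I touch down gently.

```bash
python3 -m pendant '[0,0,0.1,0,0,0,1,0,0,0.08,0,0,0,1,0,0,0.02,0,0,0,1,0,0,0,0,0,0,1]';python3 -m pendant '[0,0,0.02,0,0,0,1,0,0,0,0,0,0,1]'
```

```text
time: 8.1
tool_pos: [567.0, -40.2, 40.3]
tcp_rot: [3.142, 0.0, 2.945]
contact_force: [-0.5, -0.0, 0.4]
grip_width: 0.4
finger_force: 0.0
time: 8.3
tool_pos: [567.0, -40.3, 39.6]
tcp_rot: [3.142, 0.0, 2.945]
contact_force: [-0.2, -0.5, 0.1]
grip_width: 0.5
finger_force: 0.1
```

```bash
python3 -m pendant '[0,0,0.02,0,0,0,1,0,0,0,0,0,0,1]';python3 -m pendant '[0,0,0.02,0,0,0,1,0,0,0,0,0,0,1]'
```

```text
time: 8.5
tool_pos: [567.0, -40.2, 39.3]
tcp_rot: [3.142, 0.0, 2.945]
contact_force: [-0.6, 0.3, 3.4]
grip_width: 0.7
finger_force: 2.0
time: 8.7
tool_pos: [567.0, -40.2, 39.2]
tcp_rot: [3.142, 0.001, 2.945]
contact_force: [-1.9, 0.7, 8.0]
grip_width: 0.7
finger_force: 4.2
```

```bash
python3 -m pendant '[0,0,0.006,0,0,0,1,0,0.05,0,0,0,0,1,0,0.1,0,0,0,0,1,0,0.1,0,0,0,0,1]';python3 -m pendant '[0,0.1,0,0,0,0,1,0,0.1,0,0,0,0,1]'
python3 - <<'E'
from h import *
capture("top");capture("scene")
for c in("top","scene"):
  for t in("lead_edge","panel"):
    for r in pinpoint(c,t)[:1]: print(c,t,round(r["score"],2),np.round(at(c,r["location"],34)[:2],1))
E
```

```text
time: 9.1
tool_pos: [568.3, -33.8, 39.1]
tcp_rot: [-3.14, 0.001, 2.945]
contact_force: [-3.4, -4.3, 10.5]
grip_width: 0.4
finger_force: 4.5
time: 9.3
tool_pos: [569.5, -27.9, 39.1]
tcp_rot: [-3.14, 0.001, 2.945]
contact_force: [-3.2, -4.5, 9.1]
grip_width: 0.4
finger_force: 4.5
top lead_edge 0.42 [575.3  38.3]
scene lead_edge 0.62 [579.1  43.5]
scene panel 0.75 [575.6 -24.9]
```

```bash
python3 -m pendant '[0,0.12,0,0,0,0,1,0,0.15,0,0,0,0,1,0,0.15,0,0,0,0,1,0,0.15,0,0,0,0,1]';python3 -m pendant '[0,0.15,0,0,0,0,1,0,0.15,0,0,0,0,1,0,0.15,0,0,0,0,1]'
```

```text
time: 10.0
tool_pos: [572.9, -11.1, 39.1]
tcp_rot: [-3.14, 0.001, 2.945]
contact_force: [-4.5, -4.0, 9.1]
grip_width: 0.7
finger_force: 4.5
time: 10.3
tool_pos: [575.6, 2.2, 39.1]
tcp_rot: [-3.14, 0.001, 2.945]
contact_force: [-3.4, -4.4, 9.1]
grip_width: 0.3
finger_force: 4.5
```

```bash
python3 -m pendant '[0.01,0.15,0,0,0,0,1,0.01,0.15,0,0,0,0,1,0,0.13,0,0,0,0,1]'
python3 - <<'E'
from h import *
capture("top");capture("scene")
for c in("top","scene"):
  for t in("lead_edge","panel"):
    for r in pinpoint(c,t)[:1]: print(c,t,round(r["score"],2),np.round(at(c,r["location"],34)[:2],1))
E
```

```text
time: 10.6
tool_pos: [578.1, 15.0, 39.2]
tcp_rot: [-3.141, 0.002, 2.945]
contact_force: [-1.5, -3.4, 8.1]
grip_width: 0.4
finger_force: 3.9
top lead_edge 0.66 [587.7  77.3]
scene lead_edge 0.69 [602.4  91.1]
scene panel 0.9 [583.3  24.3]
```

```bash
python3 -m pendant '[0,0.1,0.004,0,0,0,1,0,0.1,0,0,0,0,1]';python3 -m pendant '[0,0.1,0,0,0,0,1]';python3 -m pendant '[0,0.1,0,0,0,0,1]';python3 -m pendant '[0,0.1,0,0,0,0,1]'
```

```text
time: 11.1
tool_pos: [579.2, 20.8, 39.1]
tcp_rot: [-3.141, 0.002, 2.945]
contact_force: [-1.9, -4.3, 8.5]
grip_width: 0.7
finger_force: 4.1
time: 11.2
tool_pos: [579.9, 23.8, 39.1]
tcp_rot: [-3.141, 0.002, 2.945]
contact_force: [-0.8, -4.0, 7.6]
grip_width: 0.6
finger_force: 3.7
time: 11.3
tool_pos: [580.4, 26.7, 39.0]
tcp_rot: [-3.141, 0.002, 2.945]
contact_force: [-1.2, -3.4, 7.6]
grip_width: 0.6
finger_force: 3.5
time: 11.4
tool_pos: [581.0, 29.7, 38.9]
tcp_rot: [-3.141, 0.002, 2.945]
contact_force: [-1.1, -3.4, 6.7]
grip_width: 0.5
finger_force: 3.3
```

Force is easing as the panel reaches the sill, so I follow it down.

```bash
python3 -m pendant '[0,0.05,0.015,0,0,0,1]';python3 -m pendant '[0,0.1,0.005,0,0,0,1]';python3 -m pendant '[0,0.1,0.005,0,0,0,1]'
```

```text
time: 11.5
tool_pos: [581.4, 31.2, 38.8]
tcp_rot: [-3.141, 0.002, 2.945]
contact_force: [-2.6, -3.8, 11.3]
grip_width: 0.4
finger_force: 5.5
time: 11.6
tool_pos: [581.9, 33.9, 38.7]
tcp_rot: [-3.141, 0.002, 2.945]
contact_force: [-3.0, -3.8, 10.9]
grip_width: 0.6
finger_force: 5.4
time: 11.7
tool_pos: [582.5, 36.9, 38.7]
tcp_rot: [-3.141, 0.002, 2.945]
contact_force: [-2.2, -3.5, 12.0]
grip_width: 0.5
finger_force: 5.7
```

```bash
python3 -m pendant '[0,0.05,-0.01,0,0,0,1]';python3 -m pendant '[0,0.1,0,0,0,0,1]';python3 -m pendant '[0,0.1,0,0,0,0,1]'
```

```text
time: 11.8
tool_pos: [582.8, 38.6, 38.8]
tcp_rot: [-3.141, 0.002, 2.945]
contact_force: [-1.2, -3.7, 6.9]
grip_width: 0.3
finger_force: 3.4
time: 11.9
tool_pos: [583.4, 41.3, 38.7]
tcp_rot: [-3.141, 0.002, 2.945]
contact_force: [-2.1, -3.5, 8.6]
grip_width: 0.2
finger_force: 4.1
time: 12.0
tool_pos: [584.0, 44.4, 38.7]
tcp_rot: [-3.141, 0.002, 2.945]
contact_force: [-2.1, -3.5, 7.8]
grip_width: 0.5
finger_force: 3.9
```

```bash
python3 - <<'E'
from h import *
im=save("scene","s3");cv2.imwrite("pics/s3c.png",cv2.resize(im[160:310,210:410,::-1],None,fx=4,fy=4,interpolation=2));capture("top")
for c in("top","scene"):
  for t in("lead_edge","panel","stop_face"):
    for r in pinpoint(c,t)[:1]: print(c,t,round(r["score"],2),np.round(r["location"]),np.round(at(c,r["location"],34)[:2],1))
E
```

```text
top lead_edge 0.54 [257. 207.] [598.6 108.7]
top stop_face 0.68 [228. 203.] [607.6 174.2]
scene lead_edge 0.63 [291. 216.] [606.  100.3]
scene panel 0.87 [305. 226.] [590.   47.1]
scene stop_face 0.65 [272. 211.] [600.9 157.7]
```

View pics/s3c.png

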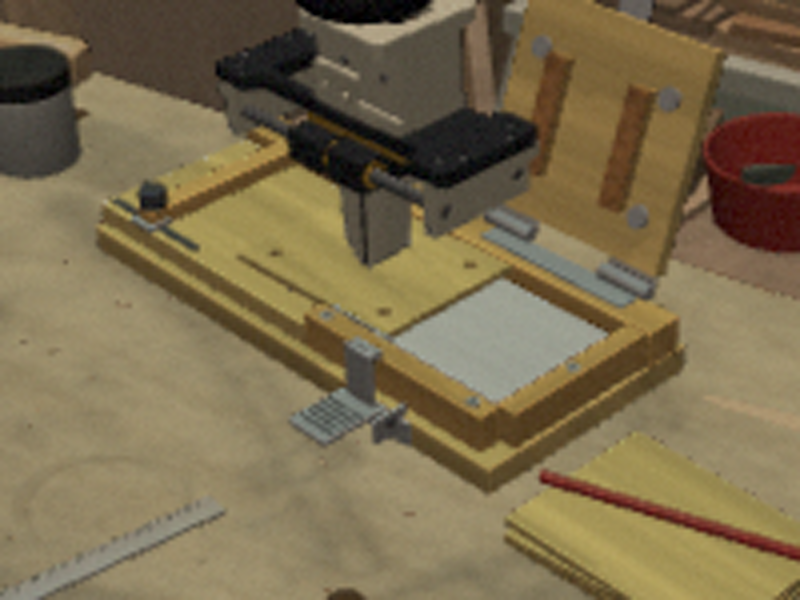

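The panel has followed the fingers about 85 mm and sits square; its trailing edge is still over the platen. Carrying on.

```bash
python3 -m pendant '[0,0.1,0.003,0,0,0,1,0,0.1,0,0,0,0,1]';python3 -m pendant '[0,0.1,0,0,0,0,1,0,0.1,0,0,0,0,1]'
```

```text
time: 12.6
tool_pos: [585.1, 50.2, 38.6]
tcp_rot: [-3.141, 0.002, 2.945]
contact_force: [-1.1, -3.5, 8.3]
grip_width: 0.6
finger_force: 4.0
time: 12.8
tool_pos: [586.3, 56.2, 38.5]
tcp_rot: [-3.141, 0.002, 2.945]
contact_force: [-1.5, -4.5, 7.3]
grip_width: 0.2
finger_force: 3.8
```

```bash
python3 -m pendant '[0,0.1,0.006,0,0,0,1,0,0.1,0.003,0,0,0,1]';python3 -m pendant '[0,0.1,0.003,0,0,0,1,0,0.1,0.003,0,0,0,1]';python3 -m pendant '[0,0.1,0.003,0,0,0,1,0,0.1,0.003,0,0,0,1]'
```

```text
time: 13.0
tool_pos: [587.5, 62.0, 38.4]
tcp_rot: [-3.141, 0.002, 2.945]
contact_force: [-2.5, -4.4, 9.4]
grip_width: 0.4
finger_force: 4.8
time: 13.2
tool_pos: [588.6, 67.9, 38.3]
tcp_rot: [-3.141, 0.002, 2.945]
contact_force: [-1.9, -4.1, 10.7]
grip_width: 0.3
finger_force: 5.2
time: 13.4
tool_pos: [589.8, 73.8, 38.3]
tcp_rot: [-3.141, 0.002, 2.945]
contact_force: [-2.7, -3.6, 11.5]
grip_width: 0.5
finger_force: 5.6
```

```bash
python3 -m pendant '[0,0.1,-0.007,0,0,0,1]';python3 -m pendant '[0,0.1,0,0,0,0,1]';python3 -m pendant '[0,0.1,0,0,0,0,1]';python3 -m pendant '[0,0.1,0,0,0,0,1]'
```

```text
time: 13.5
tool_pos: [590.3, 76.8, 38.3]
tcp_rot: [-3.141, 0.002, 2.945]
contact_force: [-0.1, -0.2, 8.3]
grip_width: 0.4
finger_force: 4.0
time: 13.6
tool_pos: [591.1, 80.2, 38.3]
tcp_rot: [3.141, 0.002, 2.945]
contact_force: [-0.7, -1.1, 8.0]
grip_width: 0.3
finger_force: 4.1
time: 13.7
tool_pos: [591.6, 83.4, 37.9]
tcp_rot: [3.141, 0.002, 2.945]
contact_force: [-0.6, -0.1, 1.0]
grip_width: 0.5
finger_force: 0.0
time: 13.8
tool_pos: [591.8, 86.4, 37.3]
tcp_rot: [3.141, 0.001, 2.945]
contact_force: [-0.6, -0.7, 3.9]
grip_width: 0.2
finger_force: 1.8
```

It has dropped fully onto the shelf. I pause, restore the pressure and measure.

```bash
python3 -m pendant '[0,0,0.015,0,0,0,1,0,0,0,0,0,0,1]'
python3 - <<'E'
from h import *
im=capture("top");capture("scene");capture("wrist");M=camera_model("wrist")
for c in("top","scene","wrist"):
  for t in("lead_edge","panel","stop_face"):
    for r in pinpoint(c,t)[:1]: print(c,t,round(r["score"],2),np.round(r["location"]),np.round(at(c,r["location"],32,camera_model(c))[:2],1))
E
```

```text
time: 14.0
tool_pos: [591.9, 86.9, 37.3]
tcp_rot: [3.141, 0.001, 2.945]
contact_force: [-1.5, 2.0, 6.7]
grip_width: 0.4
finger_force: 3.6
scene lead_edge 0.9 [279. 210.] [614.  146.3]
scene panel 0.89 [291. 219.] [597.5  96.1]
scene stop_face 0.77 [268. 209.] [604.  174.9]
wrist lead_edge 0.71 [447. 300.] [606.5 153.8]
wrist panel 0.55 [324. 293.] [589.7  89. ]
wrist stop_face 0.58 [483. 291.] [604.9 173.6]
```

```bash
python3 -m pendant '[0,0.05,0.008,0,0,0,1,0,0.08,0,0,0,0,1]';python3 -m pendant '[0,0.08,0,0,0,0,1,0,0.08,0,0,0,0,1]';python3 -m pendant '[0,0.08,0,0,0,0,1,0,0.08,0,0,0,0,1]'
```

```text
time: 14.8
tool_pos: [592.5, 90.0, 37.3]
tcp_rot: [-3.142, 0.001, 2.945]
contact_force: [-2.2, -1.2, 8.6]
grip_width: 0.5
finger_force: 4.5
time: 15.0
tool_pos: [593.5, 94.8, 37.3]
tcp_rot: [-3.142, 0.001, 2.945]
contact_force: [-1.5, -1.7, 8.4]
grip_width: 0.4
finger_force: 4.5
time: 15.2
tool_pos: [594.5, 99.6, 37.3]
tcp_rot: [-3.142, 0.001, 2.945]
contact_force: [-2.5, -1.4, 9.5]
grip_width: 0.4
finger_force: 4.5
```

```bash
python3 -m pendant '[0,0.06,0,0,0,0,1,0,0.06,0,0,0,0,1]';python3 -m pendant '[0,0.06,0,0,0,0,1,0,0.06,0,0,0,0,1]';python3 -m pendant '[0,0.05,0,0,0,0,1]';python3 -m pendant '[0,0.05,0,0,0,0,1]'
```

```text
time: 15.4
tool_pos: [595.2, 103.1, 37.3]
tcp_rot: [3.142, 0.001, 2.945]
contact_force: [-2.7, -1.5, 8.9]
grip_width: 0.3
finger_force: 4.5
time: 15.6
tool_pos: [595.9, 106.6, 37.3]
tcp_rot: [3.142, 0.001, 2.945]
contact_force: [-2.2, -1.2, 9.3]
grip_width: 0.8
finger_force: 4.5
time: 15.7
tool_pos: [596.2, 108.1, 37.3]
tcp_rot: [3.142, 0.001, 2.945]
contact_force: [-1.8, -1.2, 8.6]
grip_width: 0.2
finger_force: 4.5
time: 15.8
tool_pos: [596.2, 108.5, 37.3]
tcp_rot: [-3.14, 0.001, 2.946]
contact_force: [-3.7, -9.5, 10.0]
grip_width: 0.4
finger_force: 5.3
```

Contact with the stop. I hold briefly, then lift straight up and check.

```bash
python3 -m pendant '[0,0,0,0,0,0,1,0,0,0,0,0,0,1]';python3 -m pendant '[0,0,-0.02,0,0,0,1,0,0,-0.05,0,0,0,1,0,0,-0.3,0,0,0,1,0,0,-1,0,0,0,1,0,0,-1,0,0,0,1,0,0,-1,0,0,0,1,0,0,-1,0,0,0,1,0,0,-1,0,0,0,1,0,0,-0.3,0,0,0,1,0,0,0,0,0,0,1]'
python3 - <<'E'
from h import *
M=camera_model("wrist");im=save("wrist","w4")
for t in("lead_edge","panel","stop_face"):
  for r in pinpoint("wrist",t)[:1]: print(t,round(r["score"],2),np.round(r["location"]),np.round(at("wrist",r["location"],32,M)[:2],1))
cv2.imwrite("pics/w4c.png",cv2.resize(im[100:320,180:480,::-1],None,fx=2.6,fy=2.6,interpolation=2))
E
```

```text
time: 16.0
tool_pos: [596.3, 108.5, 37.2]
tcp_rot: [-3.14, 0.001, 2.945]
contact_force: [-2.5, -5.3, 10.1]
grip_width: 0.4
finger_force: 4.9
time: 17.0
tool_pos: [596.7, 109.9, 207.9]
tcp_rot: [3.141, 0.003, 2.945]
contact_force: [0.2, -0.9, -0.7]
grip_width: 0.2
finger_force: 0.0
lead_edge 0.89 [382. 224.] [611.3 171.7]
panel 0.78 [319. 221.] [595.8 108.3]
stop_face 0.57 [384. 217.] [604.5 174.5]
```

View pics/w4c.png

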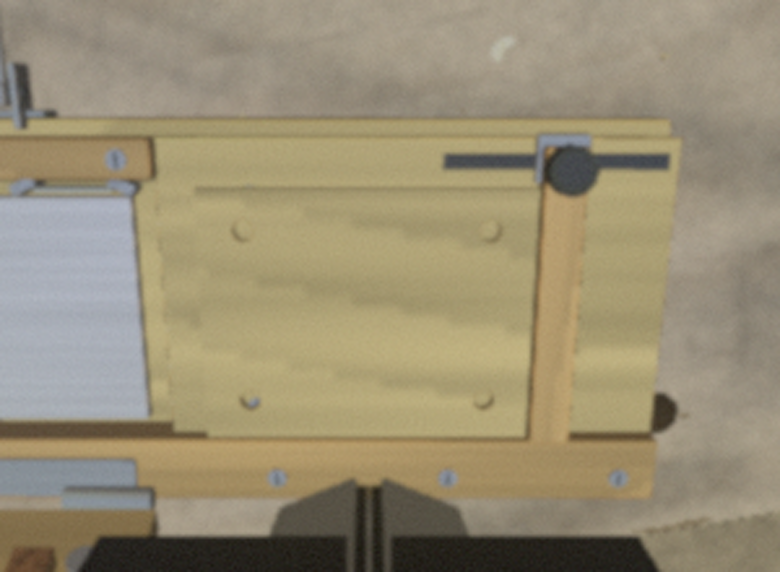

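The panel lies along the fence with its leading edge on the stop face (crop col ~542→527). I'll measure squareness and any gap numerically.

```bash
python3 - <<'E'
from h import *
M=camera_model("wrist");im=cv2.imread("pics/w4.png");g=cv2.cvtColor(im,6)
L=cv2.createLineSegmentDetector(cv2.LSD_REFINE_STD).detect(g)[0][:,0]
for l in L:
    x1,y1,x2,y2=l
    if np.hypot(x2-x1,y2-y1)>18 and 180<min(x1,x2) and max(x1,x2)<460 and 150<min(y1,y2) and max(y1,y2)<300 :
        z=37; a=at("wrist",l[:2],z,M);b=at("wrist",l[2:],z,M);d=(b-a)*np.sign((b-a)[1]); w=np.degrees(np.arctan2(-d[0],d[1]))
        print(np.round(l,1),"yaw",round((w+45)%90-45,2))
c=im[165:275,365:415];cv2.imwrite("pics/c1.png",np.hstack([cv2.resize(c,(250,550),interpolation=0),cv2.resize(im[250:280,235:315],(540,550//2),interpolation=0).repeat(2,0)]))
E
```

```text
[435.7 164.9 411.8 164.5] yaw -12.34
[408.1 158.7 435.6 158.5] yaw -10.89
[385.6 164.5 350.6 164.7] yaw -10.9
[350.6 158.6 390.6 158.3] yaw -10.88
[313.1 285.2 335.7 285.7] yaw -12.51
[399.4 265.4 428.1 265.6] yaw -11.51
[381.  265.6 386.5 174.4] yaw -11.42
[284.6 296.1 312.3 284.2] yaw 13.6
[213.1 171.9 193.1 171.7] yaw -12.03
[429.4 269.2 399.4 269.2] yaw -11.31
[336.4 286.6 354.4 294.3] yaw -36.09
[235.8 259.5 229.4 179.3] yaw -11.38
[389.7 173.1 383.9 268.1] yaw -11.29
[261.9 266.3 379.4 267. ] yaw -11.62
[194.4 167.7 220.6 167.2] yaw -10.29
[232.3 178.1 238.4 253.1] yaw -11.19
[205.6 285.9 238.1 286.1] yaw -11.6
[234.4 289.4 204.4 289.3] yaw -11.59
[383.1 153.2 241.9 152.7] yaw -11.46
[440.6 153.3 409.4 153.7] yaw -10.68
[438.6 175.7 441.9 154.4] yaw -14.03
[255.6 171.1 381.9 170.6] yaw -11.06
[286.9 291.2 241.9 291.4] yaw -11.01
[425.6 233.3 405.6 233.2] yaw -11.66
```

View pics/c1.png

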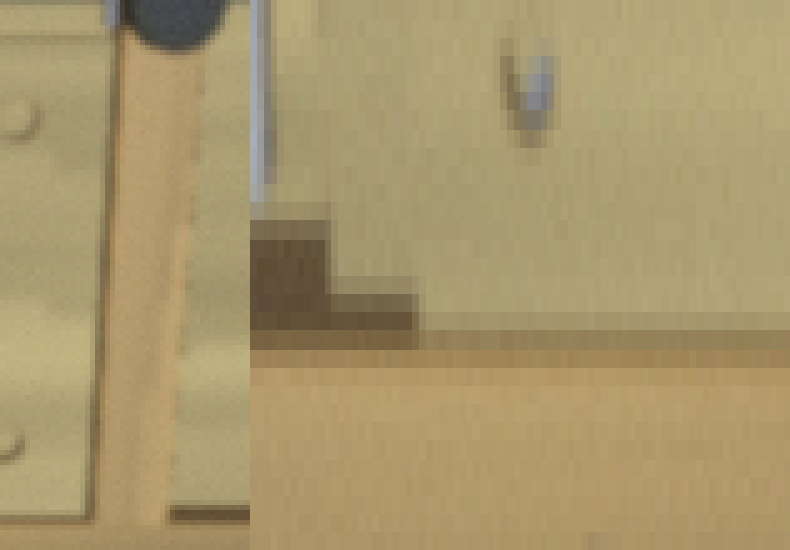

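The panel edges (-11.1 to -11.6°) match the stop face (-11.3 to -11.4°), and the dark line at the stop is just its shaded face. The stop reaction force had already confirmed contact, so I'm handing in.

```bash
python3 -c "
from plant import *
print(close_job())"
```

```text
the job is handed in; nothing more can be done
None
```

The job is handed in at about 17 s: the latch is released, the lid is fully open, and the panel sits flat and square against the end stop. My pressing force on the panel peaked at about 12 N for a moment, and nothing round the jig was touched.

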